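Unfold the crank and clamp the glued box

TASK

Close the box clamp on the freshly glued wooden box: first swing the folded red handle fully upright, and only then crank it clockwise until the jaw has pushed the box square against the end stop and holds it snugly, with about 15 N and never more than 45 N, as the joints would break. Leave the handle standing upright and let go, and leave everything else on the bench as it is.

Things in the scene. Friction and masses are not known exactly. Their poses are not given: they have to be found in the camera images.
- press: Box clamp, fixed to the bench: steel bed 150 x 430 mm, 20 mm thick, green gear housing 110 x 120 mm at one end, topped at 89 mm. Origin: on the bench under the crank's axis; z up, y along the bed from housing to the steel end stop. The stop is bolted where last used: its face 263 to 283 mm from the origin along y, not measured; the box starts 4 to 8 mm clear of it.
- crank (a joint): Crank turn, rad (0 to 5.8), vertical axis, grows clockwise from above; moves the jaw 12 mm per rad to the stop. Arm 14 mm wide, 85 mm long, top at 106 mm; at value c it points 0.2 + c rad clockwise of the clamp's +x. Stays where left: drag 0.4 N m (5.3 N at the handle while moving); sliding the box adds under 1 N there, each 10 N of clamping adds 1.6 N.
- handle (a joint): Fold of the handle, rad: 0 = flat over the arm, pointing from the arm's end in to the hub; 1.571 = upright, at its stop; starts at 0 to 0.12. Stiff hinge (0.15 N m, 3.6 N at the grip's middle), stays where left. An upright handle pushed towards the hub folds again; pushed along the circle it does not.
- crank_hub (a point): Point on the crank's vertical axis, at the height of the handle's hinge pin (121 mm above the bench).
- crank_pin (a point): Middle of the handle's level hinge pin, square to the arm near its outer end, 75 mm from the crank's axis, 121 mm above the bench, between two steel ears 24 mm over the outside that rise to 126 mm.
- handle_mid (a point): Middle of the red grip on its centre line, 42 mm from the hinge pin. The grip is a round sleeve, diameter 24 mm, from 12 to 66 mm from the pin, spinning freely on its centre line. Folded it lies level above the narrower arm, centre line 121 mm above the bench; upright it stands from 133 to 187 mm.
- jaw: Green moving jaw, 100 mm wide, 51 mm tall, with a sprung cork pad (5 N per mm; 4.8 N per mm with box and stop). Origin on the bed in the plane of the pad's face: 105 mm from the clamp's origin along y at crank 0, plus 12 mm per rad. Moves only by the crank.
- box: Glued wooden box, open on top, four compartments: 100 mm (across the bed) x 120 mm (along it) x 48 mm tall, walls 7 mm, 0.25 to 0.5 kg, loose on the bed between jaw and stop, a little askew. Origin: centre of its underside, y along the bed. To be held with 8 to 30 N; over 45 N breaks the joints.
- tray: bystander: small open wooden tray, 130 x 100 x 35 mm
- panels: bystander: square plywood panel, 120 x 120 x 24 mm
- tub: bystander: white glue tub with lid and blue band, diameter 110 mm, 85 mm tall
- woodbox: bystander: closed wooden box, 120 x 160 x 75 mm
- hammer: bystander: hammer with wooden handle lying on the bench
- offcut: bystander: wood offcut 50 x 30 x 18 mm lying near the crank end of the clamp
- tin: bystander: copper coloured tin, diameter 72 mm, 70 mm tall
Not all that is in view belongs to the job. What is shaped like the box but grey or turquoise is not meant.

How it is judged (in metres and radians):
On the way, in this order (a step that is already met when the one before it is completed fails the run):
1. the handle is swung upright (within 0.17 rad) before the crank has been turned (hinge pin still within 25 mm of its start) (value of joint handle above 1.4 rad and distance of crank_pin from where it was at the start of the episode below 0.025 m), for 0.2 s.
2. the jaw presses the box against the end stop with more than 8 N, the handle upright (within 0.27 rad) (contact force between jaw and box above 8 N and value of joint handle above 1.3 rad), for 0.2 s.
At the end, for the whole second after the job is handed in: The jaw holds the box against the end stop with 8 to 30 N, the box flat on the bed (within 4 mm), at rest and square to the clamp within 0.035 rad, the handle upright within 0.27 rad, everything let go (all of step 2 and contact force between jaw and box below 30 N and angle between the y axis of box and the y axis of press, either way round below 0.035 rad and linear speed of box below 0.01 m/s and z of box in the frame of press below 0.024 m); the robot touches nothing.
It fails at once if the jaw squeezes the box with more than 45 N (contact force between jaw and box above 45 N).
It fails at once if a bystander is moved by more than 30 mm (distance of any of tray, panels, tub, woodbox, hammer, offcut, tin from where it was at the start of the episode above 0.03 m).
It also fails if it takes over 72 s, if anything falls off the work surface, if the arm or the gripper's body presses on something with over 40 N, if the wrist force passes 120 N, or if a joint passes its speed limit or range.

ROBOT

A 7-joint arm with a two-finger parallel gripper is mounted at the origin on the work surface. World frame = base frame: x ahead of the robot, y to its left, z up, the work surface at z = 0. Lengths are in mm, angles in rad, forces in N, time in s.
With the tool pointing down it reaches from about 425 to 825 mm from the base axis. Payload 3.6 kg.
Tool frame: the origin (TCP) lies on the front face of the gripper's body, between the roots of the fingers; the fingertips stand 84 mm ahead of it and the grasp point (between the pads) lies 65 mm ahead of it (tip_extent is the distance from the TCP to the fingertips, in mm); z points along the fingers, y is the line along which they close (so a half turn about z gives the same grasp; the last joint's range is limited). The gripper opens to 93 mm and grips with 3 to 60 N. Pads are 15 mm wide; open, the fingers measure 128 mm over their backs; the gripper's body (75 mm by 188 mm) begins 65 mm behind the grasp point.
Start: joints at [1.242, 0.615, -0.013, 1.423, 0.008, 1.103, -0.04], TCP at [193.216, -620.593, 302.74] pointing down, gripper open.
Joint ranges: [-3.12, 3.12], [-0.3, 2.06], [-1.34, 1.32], [0.26, 2.42], [-1.36, 4.5], [0.01, 1.98], [-2.84, 2.84]. Speed limits (rad/s): [2.79, 2.79, 3.14, 3.14, 3.14, 3.14, 3.14].

INTERFACE

Orientations are given as [roll, pitch, yaw] about the fixed x, y, z axes, in that order (R = Rz(yaw) Ry(pitch) Rx(roll)).
In Python, from station import * gives the robot as it stands.
- The arm moves only by the tool apply_moves, never from a script. Its argument "series" is a list of rows, each an object with "translation": the shift along the world's x, y, z in mm, a list of three; "turn": the turn, a rotation vector about the world's x, y, z in degrees, a list of three; "jaw": the finger opening in mm, from 0 to 93. A call has 1 to 10 rows; each row is the pose to reach, as a shift and turn from the pose commanded when the call began; what a row does not reach only later rows make up. A row lasts 1/12 s, in which the tool goes at most 41.7 mm and 7.16 degrees, less where a joint would pass 70% of its speed; a pose out of reach is approached as far as the arm can. A call with a gripper value outside its range is refused whole. The fingers move at their own pace and stop on an object; the grip force is fixed at half the most. Time passes only in rows, so rows that repeat a pose let the fingers close. It gives the time, the measured TCP pose, the force, the opening and the grip force at its end, in the units of the state.
- sense(): the state, without advancing time (a new reading comes with each control period).
- snapshot(name): name is "scene" or "top" or "wrist"; returns the picture (400x640x3 uint8, red, green, blue); there is no depth.
- calibration(name): a dict with "fx", "fy", "cx", "cy" (pixels), "world_to_cam" (4x4, takes a point from world to camera coordinates); the wrist camera has in their place "hand_eye" (4x4, takes a point from camera to tool coordinates, whose origin is the TCP and whose axes are the flange's). Camera axes: x right, y up, looking along -z (the intrinsics and any distortion apply to the point x, -y, -z); pixel columns grow to the right and rows downward; lengths in mm; the calibration is good to about 2 mm. A picture is of the moment at which its call begins: read the wrist's pose just before it. calibration takes no time and is no camera call.
- finish_job(): hands the job in; it is judged then, once.
The state is a dict: "t": time; "q": joint angles; "joint_vel": joint speeds; "effort": joint torques, N m; "tool_pos": TCP position; "eef_rot": TCP orientation; "wrist_force": force on the tool from outside, world axes, zero at the start; "torque": the same for the moment, N m; "finger_gap": finger opening in mm; "grasp_force": force on a finger pad.
Only numpy, scipy, OpenCV 4.12 (cv2) and the standard library are available. Lean on these libraries where they do the work, as an engineer would, in place of code of your own. Each camera call takes 0.05 s, during which the arm holds its last target. There are 200 camera calls.

## Working session

There is one attempt and no reset: what is moved stays moved. The work goes in short steps, Python scripts to look and compute and a tool call to move; the robot and the scene stay as the last step left them, time stands still between calls to the robot, and variables do not carry over. Pictures are saved under pics/ and viewed, at most 10 in all, crops included, and the job is handed in when it is done.

Besides the shell and the picture viewer there is one more tool, called after ">>>" as name(argument=value, ...), one argument or row to a line, values as JSON. apply_moves: Moves the arm, as the interface text tells. Its arguments: {"type":"object","properties":{"series":{"type":"array","items":{"type":"object","properties":{"translation":{"type":"array","items":{"type":"number"}},"turn":{"type":"array","items":{"type":"number"}},"jaw":{"type":"number"}}}}},"required":["series"]}

```bash
mkdir -p pics; ls
python3 - <<'E'
from station import *
import cv2
print(sense())
for n in("top","scene"):
    im=snapshot(n); cv2.imwrite(f"pics/{n}0.png",im[:,:,::-1])
    print(n,calibration(n))
print(calibration("wrist"))
E
```

```text
pics
{'t': 0.0, 'q': array([ 1.24250134,  0.61590693, -0.01262807,  1.42488435,  0.00812773,
        1.10337867, -0.04044252]), 'joint_vel': array([-1.81603835e-04, -9.21734776e-04,  1.41253679e-03,  8.85782809e-05,
       -4.36170913e-05,  1.12862689e-03, -7.65559769e-04]), 'effort': array([-1.03844100e-04, -4.58933115e+01,  2.09196699e-01, -1.65742886e+01,
       -6.10883511e-02,  2.04121746e-02,  2.53738217e-04]), 'tool_pos': array([ 193.04481857, -620.07502314,  301.59366709]), 'eef_rot': array([-3.13906658e+00,  5.36968878e-05,  3.01841030e-01]), 'wrist_force': array([ 0.2714795 ,  0.60156522, -0.13828806]), 'torque': array([-0.01094674, -0.02474305, -0.04268997]), 'grasp_force': 0.0, 'finger_gap': 93.09220274442521}
top {'fx': 506.7015702146235, 'fy': 506.7015702146235, 'cx': 328.7803973092704, 'cy': 197.6025999265334, 'world_to_cam': array([[-2.75672380e-02, -9.99619405e-01, -1.04530069e-03,
         4.10937683e+01],
       [ 9.91183049e-01, -2.74701268e-02,  1.29620814e-01,
        -5.04024427e+02],
       [-1.29600196e-01,  2.53720352e-03,  9.91563085e-01,
        -1.7921961
[... 319 characters left out ...]
58971e-01, -4.83402484e-02,  8.16964068e-01,
         2.29125988e+02],
       [ 8.11114559e-01,  9.91974280e-02,  5.76413951e-01,
        -1.97313549e+03],
       [ 0.00000000e+00,  0.00000000e+00,  0.00000000e+00,
         1.00000000e+00]])}
{'fx': 282.17369260899164, 'fy': 282.17369260899164, 'cx': 316.8415707310657, 'cy': 204.61707308008815, 'hand_eye': array([[-1.57579624e-03,  9.61216427e-01,  2.75790677e-01,
         7.66599370e+01],
       [ 9.99998619e-01,  1.66013708e-03, -7.23627153e-05,
        -8.10899030e-01],
       [-5.27406559e-04,  2.75790182e-01, -9.61217716e-01,
        -8.06056661e+01],
       [ 0.00000000e+00,  0.00000000e+00,  0.00000000e+00,
         1.00000000e+00]])}
```

View pics/top0.png

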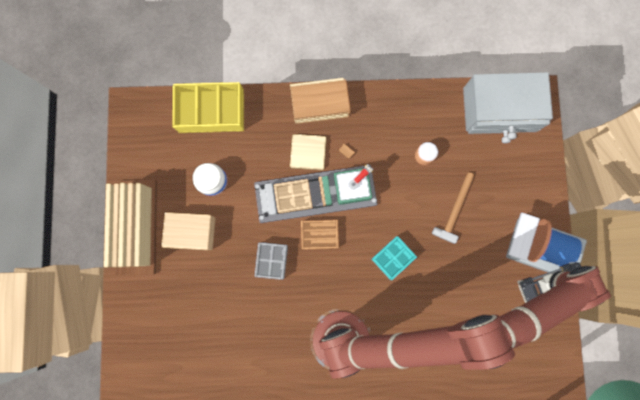

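View pics/scene0.png

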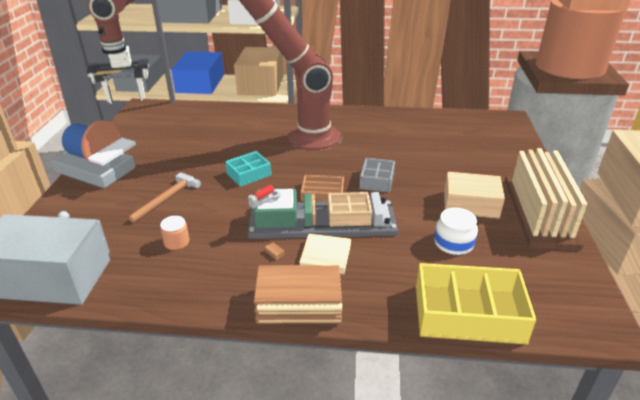

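```bash
cat > h.py <<'E'
from station import *
import cv2, numpy as np
def cam(name,s=None):
    c=calibration(name)
    if name=="wrist":
        from scipy.spatial.transform import Rotation as R
        T=np.eye(4);T[:3,:3]=R.from_euler('xyz',s['eef_rot']).as_matrix();T[:3,3]=s['tool_pos']
        M=T@c['hand_eye']
    else: M=np.linalg.inv(c['world_to_cam'])
    return c,M
def px2w(cm,u,v,z):
    c,M=cm
    d=M[:3,:3]@np.array([(u-c['cx'])/c['fx'],-(v-c['cy'])/c['fy'],-1]);o=M[:3,3]
    return o+d*(z-o[2])/d[2]
def w2px(cm,p):
    c,M=cm
    q=np.linalg.inv(M)@np.append(p,1)
    return c['cx']+c['fx']*q[0]/-q[2], c['cy']-c['fy']*q[1]/-q[2]
def crop(im,x,y,w,h,k,f): cv2.imwrite(f,cv2.resize(im[y:y+h,x:x+w,::-1],None,fx=k,fy=k,interpolation=cv2.INTER_CUBIC))
E
python3 - <<'E'
from h import *
im=cv2.imread("pics/top0.png")[:,:,::-1]
crop(im,245,155,140,75,5.7,"pics/c.png")
E
```

```text
(no output)
```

View pics/c.png

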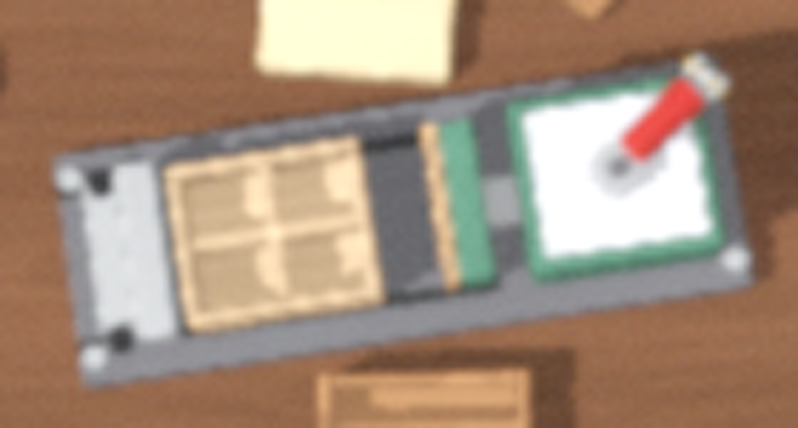

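Run:
```python
from h import *
cm=cam("top")
f=lambda x,y,z:px2w(cm,245+(x+.5)/5.7-.5,155+(y+.5)/5.7-.5,z)
P={}
for n,x,y,z in [("hub",617,167,106),("pin",706,74,123),("gripmid",662,118,121),("gripin",640,143,121),("bedNL",85,383,20),("bedNR",750,285,20),("bedFL",57,157,20),("hA",510,100,89),("hC",722,248,89),("hD",535,278,89),
 ("stopA",152,163,60),("stopB",178,333,60),("boxL1",165,175,68),("boxL2",190,330,68),("boxR1",360,140,68),("boxR2",383,303,68),("jawA",423,125,71),("jawB",448,288,71)]:
    P[n]=f(x,y,z);print(n,P[n].round(1))
d=P["bedNL"]-P["bedNR"];print("bed yaw",np.degrees(np.arctan2(-d[0],d[1])),np.hypot(*d[:2]))
e=P["pin"]-P["hub"];print(np.hypot(*e[:2]),np.degrees(np.arctan2(e[1],e[0])), np.hypot(*P['hub'][:2]))
```

```text
hub [541.1 -57.4 106. ]
pin [ 593.8 -112.2  123. ]
gripmid [567.9 -84.8 121. ]
gripin [553. -71. 121.]
bedNL [425.7 279.2  20. ]
bedNR [ 476.4 -143.7   20. ]
bedFL [570.9 295.7  20. ]
hA [587.3   6.3  89. ]
hC [ 491.8 -120.8   89. ]
hD [476.5  -5.8  89. ]
stopA [558.9 230.6  60. ]
stopB [451.7 215.8  60. ]
boxL1 [549.8 221.7  68. ]
boxL2 [452.5 207.6  68. ]
boxR1 [568.5 100.   68. ]
boxR2 [466.   88.1  68. ]
jawA [576.3  60.5  71. ]
jawB [473.9  47.7  71. ]
bed yaw 6.837913857284975 425.92511978102823
76.11923571429432 -46.1268584011959 544.0849949973223
```

>>> apply_moves(
  series=[
    {"translation":[19,27,0],"turn":[0,0,6]},
    {"translation":[37,54,0],"turn":[0,0,12]},
    {"translation":[56,81,0],"turn":[0,0,18]},
    {"translation":[74,108,0],"turn":[0,0,24]},
    {"translation":[93,135,0],"turn":[0,0,30]},
    {"translation":[112,161,0],"turn":[0,0,36]},
    {"translation":[130,188,0],"turn":[0,0,42]},
    {"translation":[149,215,0],"turn":[0,0,48]},
    {"translation":[167,242,0],"turn":[0,0,54]},
    {"translation":[186,269,0],"turn":[0,0,60]},
  ],
)

```text
invalid input at $.series[0]: expected keys translation, turn, jaw
```

>>> apply_moves(
  series=[
    {"translation":[19,27,0],"turn":[0,0,6]},
    {"translation":[37,54,0],"turn":[0,0,12]},
    {"translation":[56,81,0],"turn":[0,0,18]},
    {"translation":[74,108,0],"turn":[0,0,24]},
    {"translation":[93,135,0],"turn":[0,0,30]},
    {"translation":[112,161,0],"turn":[0,0,36]},
    {"translation":[130,188,0],"turn":[0,0,42]},
    {"translation":[149,215,0],"turn":[0,0,48]},
    {"translation":[167,242,0],"turn":[0,0,54]},
    {"translation":[186,269,0],"turn":[0,0,57]},
  ],
)

```text
invalid input at $.series[0]: expected keys translation, turn, jaw
```

>>> apply_moves(
  series=[
    {"translation":[0,0,-10],"turn":[0,0,0],"jaw":60},
    {"translation":[0,0,-10],"turn":[0,0,0],"jaw":60},
    {"translation":[0,0,-10],"turn":[0,0,0],"jaw":60},
    {"translation":[0,0,-10],"turn":[0,0,0],"jaw":60},
  ],
)

```text
t: 0.43
tool_pos: [193.1, -620.5, 292.2]
eef_rot: [-3.141, 0.0, 0.302]
wrist_force: [-0.7, -0.7, 0.6]
finger_gap: 71.0
grasp_force: 0.0
```

Run:
```python
from h import *
s=sense();print(s['t'],s['tool_pos'],s['eef_rot'],s['wrist_force'],s['finger_gap'])
cm=cam("wrist",s);im=snapshot("wrist")
cv2.imwrite("pics/w1.png",im[:,:,::-1])
for p in [(541,-57,106),(594,-112,123),(565,-82,121)]: print(w2px(cm,np.array(p,float)))
```

```text
0.4333 [ 193.14492966 -620.45089249  292.22962688] [-3.14057651e+00  3.25739235e-05  3.01838984e-01] [-0.72117581 -0.6607103   0.63884528] 70.99539066953429
(np.float64(-557.33075621646), np.float64(-760.4946508558377))
(np.float64(-586.6360716258389), np.float64(-1048.5507741831943))
(np.float64(-620.0660531093285), np.float64(-934.2293238408047))
```

View pics/w1.png

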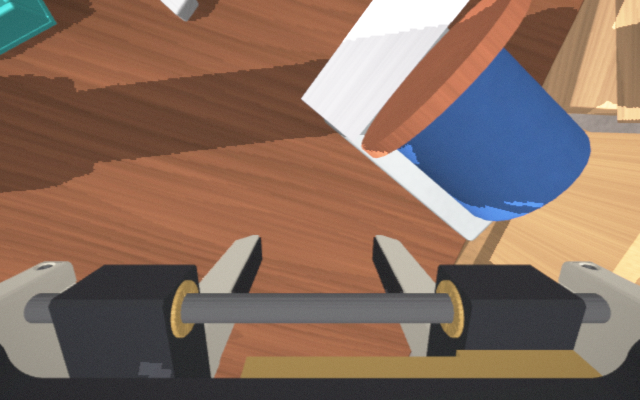

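>>> apply_moves(
  series=[
    {"translation":[10,27,15],"turn":[0,0,6],"jaw":60},
    {"translation":[25,54,20],"turn":[0,0,12],"jaw":60},
    {"translation":[45,81,20],"turn":[0,0,18],"jaw":60},
    {"translation":[70,108,20],"turn":[0,0,24],"jaw":60},
    {"translation":[93,135,20],"turn":[0,0,30],"jaw":60},
    {"translation":[112,161,20],"turn":[0,0,36],"jaw":60},
    {"translation":[130,188,20],"turn":[0,0,42],"jaw":60},
    {"translation":[149,215,20],"turn":[0,0,48],"jaw":60},
    {"translation":[167,242,20],"turn":[0,0,54],"jaw":60},
    {"translation":[186,269,20],"turn":[0,0,60],"jaw":60},
  ],
)

```text
t: 1.32
tool_pos: [379.8, -350.4, 313.3]
eef_rot: [3.141, 0.001, 1.354]
wrist_force: [0.5, -0.6, 0.4]
finger_gap: 59.8
grasp_force: 0.0
```

>>> apply_moves(
  series=[
    {"translation":[19,27,0],"turn":[0,0,6],"jaw":60},
    {"translation":[37,54,0],"turn":[0,0,12],"jaw":60},
    {"translation":[56,81,0],"turn":[0,0,18],"jaw":60},
    {"translation":[74,108,0],"turn":[0,0,24],"jaw":60},
    {"translation":[93,135,0],"turn":[0,0,30],"jaw":60},
    {"translation":[112,161,0],"turn":[0,0,36],"jaw":60},
    {"translation":[130,188,0],"turn":[0,0,42],"jaw":60},
    {"translation":[149,215,0],"turn":[0,0,48],"jaw":60},
    {"translation":[167,242,0],"turn":[0,0,54],"jaw":60},
    {"translation":[186,269,0],"turn":[0,0,57],"jaw":60},
  ],
)

```text
t: 2.15
tool_pos: [566.0, -81.7, 313.1]
eef_rot: [3.142, 0.001, 2.347]
wrist_force: [0.7, -0.9, -0.3]
finger_gap: 60.3
grasp_force: 0.0
```

>>> apply_moves(
  series=[
    {"translation":[0,0,-20],"turn":[0,0,0],"jaw":60},
    {"translation":[0,0,-30],"turn":[0,0,0],"jaw":60},
    {"translation":[0,0,-30],"turn":[0,0,0],"jaw":60},
    {"translation":[0,0,-30],"turn":[0,0,0],"jaw":60},
  ],
)

```text
t: 2.48
tool_pos: [564.5, -84.3, 282.1]
eef_rot: [-3.139, -0.001, 2.341]
wrist_force: [0.5, -0.2, -0.8]
finger_gap: 60.3
grasp_force: 0.0
```

Run:
```python
from h import *
s=sense();print(s['t'],s['tool_pos'],s['eef_rot'],s['wrist_force'],s['finger_gap'])
cm=cam("wrist",s);im=snapshot("wrist")
cv2.imwrite("pics/w2.png",im[:,:,::-1])
for p in [(541,-57,106),(594,-112,123),(565,-82,121)]: print(w2px(cm,np.array(p,float)))
```

```text
2.4833 [564.47854182 -84.34334196 282.11505799] [-3.13895070e+00 -7.67245313e-04  2.34131589e+00] [ 0.54166796 -0.20979989 -0.83226983] 60.29653426447369
(np.float64(319.4691272491922), np.float64(170.73681413701655))
(np.float64(319.18320307644194), np.float64(255.22179432080168))
(np.float64(319.3028776601377), np.float64(211.79519571680166))
```

View pics/w2.png

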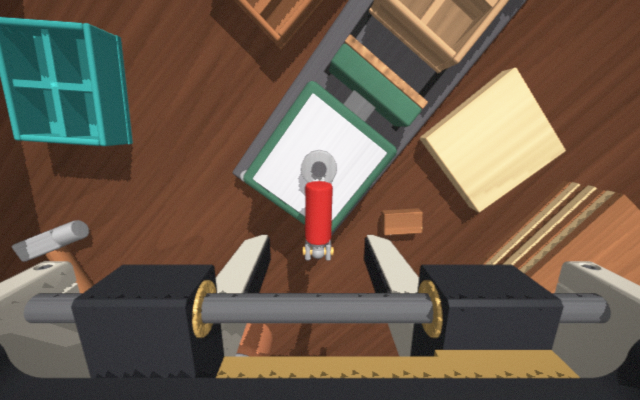

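>>> apply_moves(
  series=[
    {"translation":[-1.7,1.9,-25],"turn":[0,0,0],"jaw":60},
    {"translation":[-1.7,1.9,-50],"turn":[0,0,0],"jaw":60},
    {"translation":[-1.7,1.9,-70],"turn":[0,0,0],"jaw":60},
    {"translation":[-1.7,1.9,-85],"turn":[0,0,0],"jaw":55},
    {"translation":[-1.7,1.9,-95],"turn":[0,0,0],"jaw":50},
    {"translation":[-1.7,1.9,-95],"turn":[0,0,0],"jaw":50},
    {"translation":[-1.7,1.9,-95],"turn":[0,0,0],"jaw":50},
  ],
)

```text
t: 3.12
tool_pos: [563.8, -81.4, 188.3]
eef_rot: [3.141, 0.001, 2.343]
wrist_force: [0.2, 1.5, 0.5]
finger_gap: 50.4
grasp_force: 0.0
```

>>> apply_moves(
  series=[
    {"translation":[0,0,0],"turn":[0,0,0],"jaw":36},
    {"translation":[0,0,0],"turn":[0,0,0],"jaw":30},
    {"translation":[0,0,0],"turn":[0,0,0],"jaw":26},
    {"translation":[0,0,0],"turn":[0,0,0],"jaw":22},
    {"translation":[0,0,0],"turn":[0,0,0],"jaw":18},
    {"translation":[0,0,0],"turn":[0,0,0],"jaw":18},
    {"translation":[0,0,0],"turn":[0,0,0],"jaw":18},
  ],
)

```text
t: 3.7
tool_pos: [563.1, -81.3, 188.0]
eef_rot: [-3.14, 0.0, 2.343]
wrist_force: [-3.0, -2.2, 3.9]
finger_gap: 23.4
grasp_force: 29.9
```

>>> apply_moves(
  series=[
    {"translation":[0.2,-0.2,3.3],"turn":[0,0,0],"jaw":18},
    {"translation":[0.6,-0.6,6.6],"turn":[0,0,0],"jaw":18},
    {"translation":[1.2,-1.2,9.8],"turn":[0,0,0],"jaw":18},
    {"translation":[1.9,-1.9,12.9],"turn":[0,0,0],"jaw":18},
    {"translation":[2.9,-2.9,16],"turn":[0,0,0],"jaw":18},
    {"translation":[3.9,-4,18.9],"turn":[0,0,0],"jaw":18},
    {"translation":[5.3,-5.4,22],"turn":[0,0,0],"jaw":18},
    {"translation":[6.8,-7,24.9],"turn":[0,0,0],"jaw":18},
  ],
)

```text
t: 4.37
tool_pos: [568.8, -87.4, 212.1]
eef_rot: [-3.139, -0.004, 2.344]
wrist_force: [-4.0, -0.3, -11.7]
finger_gap: 23.4
grasp_force: 30.0
```

>>> apply_moves(
  series=[
    {"translation":[1.8,-1.8,2.7],"turn":[0,0,0],"jaw":18},
    {"translation":[3.6,-3.7,5.2],"turn":[0,0,0],"jaw":18},
    {"translation":[5.7,-5.8,7.4],"turn":[0,0,0],"jaw":18},
    {"translation":[7.8,-8,9.4],"turn":[0,0,0],"jaw":18},
    {"translation":[12.4,-12.8,12.5],"turn":[0,0,0],"jaw":18},
    {"translation":[17.3,-17.8,14.4],"turn":[0,0,0],"jaw":18},
    {"translation":[20,-20.5,15],"turn":[0,0,0],"jaw":18},
    {"translation":[22.5,-23.1,15],"turn":[0,0,0],"jaw":18},
    {"translation":[22.5,-23.1,15],"turn":[0,0,0],"jaw":18},
    {"translation":[22.5,-23.1,15],"turn":[0,0,0],"jaw":18},
  ],
)

```text
t: 5.2
tool_pos: [589.3, -107.4, 228.8]
eef_rot: [-3.137, -0.009, 2.347]
wrist_force: [-12.5, 3.7, 0.6]
finger_gap: 22.4
grasp_force: 29.9
```

Run:
```python
from h import *
s=sense();print(s['t'],s['tool_pos'],s['eef_rot'],s['wrist_force'],s['torque'])
cm=cam("wrist",s);im=snapshot("wrist");sc=snapshot("scene")
u,v=w2px(cam("scene"),np.array([593,-111,150.]));u,v=int(u),int(v)
a=cv2.resize(sc[v-50:v+50,u-50:u+50],(400,400),interpolation=cv2.INTER_CUBIC)
b=im[0:400,170:570]
cv2.imwrite("pics/up.png",np.hstack([a,b])[:,:,::-1])
```

```text
5.2 [ 589.30608507 -107.40880638  228.7534604 ] [-3.13682684 -0.00938528  2.34686817] [-12.45062329   3.66776057   0.59792671] [1.00310018 2.75783348 0.01614566]
```

View pics/up.png

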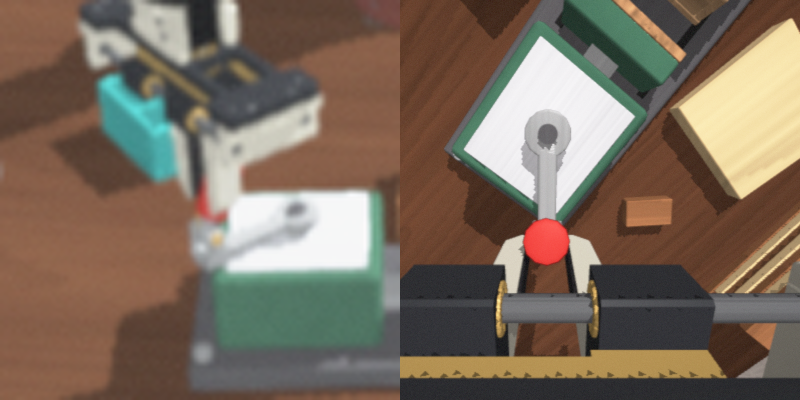

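Run:
```python
from h import *
s=sense();cm=cam("wrist",s)
h=px2w(cm,317,133,106);hp=px2w(cm,318,133,112)
print(h,hp)
for z in(187,190): 
  p=px2w(cm,316,242,z);print(p,np.hypot(*(p-h)[:2]))
print(s['tool_pos'][:2]-h[:2], np.hypot(*(s['tool_pos']-h)[:2]))
```

```text
[538.74025524 -56.04974774 106.        ] [539.16410509 -55.46322609 112.        ]
[572.26890058 -90.33422911 187.        ] 47.95410014578728
[571.39968239 -89.40663096 190.        ] 46.683185831279154
[ 50.51769084 -51.32734386] 72.01759031940595
```

>>> apply_moves(
  series=[
    {"translation":[0,0,0],"turn":[0,0,0],"jaw":40},
    {"translation":[0,0,0],"turn":[0,0,0],"jaw":50},
    {"translation":[0,0,15],"turn":[0,0,0],"jaw":60},
    {"translation":[0,0,35],"turn":[0,0,0],"jaw":60},
    {"translation":[0,0,60],"turn":[0,0,0],"jaw":60},
    {"translation":[-17,18,60],"turn":[0,0,0],"jaw":40},
    {"translation":[-35,36,60],"turn":[0,0,0],"jaw":10},
    {"translation":[-35,36,40],"turn":[0,0,0],"jaw":0},
    {"translation":[-35,36,15],"turn":[0,0,0],"jaw":0},
    {"translation":[-35,36,5],"turn":[0,0,0],"jaw":0},
  ],
)

```text
t: 6.13
tool_pos: [559.5, -74.3, 233.2]
eef_rot: [3.138, 0.004, 2.345]
wrist_force: [0.1, 0.2, -0.5]
finger_gap: 27.3
grasp_force: 0.0
```

>>> apply_moves(
  series=[
    {"translation":[2,-2,0],"turn":[0,0,0],"jaw":0},
    {"translation":[4,-4,0],"turn":[0,0,0],"jaw":0},
    {"translation":[6,-6,0],"turn":[0,0,0],"jaw":0},
    {"translation":[8,-8,0],"turn":[0,0,0],"jaw":0},
    {"translation":[10,-10,0],"turn":[0,0,0],"jaw":0},
    {"translation":[12,-12,0],"turn":[0,0,0],"jaw":0},
    {"translation":[14,-14,0],"turn":[0,0,0],"jaw":0},
    {"translation":[14,-14,0],"turn":[0,0,0],"jaw":0},
  ],
)

```text
t: 6.8
tool_pos: [572.8, -89.2, 233.2]
eef_rot: [3.14, 0.002, 2.343]
wrist_force: [-1.6, 2.4, 1.8]
finger_gap: 0.4
grasp_force: 1.2
```

>>> apply_moves(
  series=[
    {"translation":[1.5,-1.5,0],"turn":[0,0,0],"jaw":0},
    {"translation":[3,-3,0],"turn":[0,0,0],"jaw":0},
    {"translation":[4.5,-4.5,0],"turn":[0,0,0],"jaw":0},
    {"translation":[6,-6,0],"turn":[0,0,0],"jaw":0},
    {"translation":[6,-6,0],"turn":[0,0,0],"jaw":0},
  ],
)

```text
t: 7.22
tool_pos: [577.9, -95.0, 232.5]
eef_rot: [-3.141, -0.0, 2.343]
wrist_force: [-2.5, 2.4, 3.0]
finger_gap: 0.7
grasp_force: 1.4
```

>>> apply_moves(
  series=[
    {"translation":[1,-1,0],"turn":[0,0,0],"jaw":0},
    {"translation":[2,-2,0],"turn":[0,0,0],"jaw":0},
    {"translation":[2,-2,0],"turn":[0,0,0],"jaw":0},
  ],
)

```text
t: 7.47
tool_pos: [578.5, -95.3, 232.5]
eef_rot: [-3.14, -0.004, 2.345]
wrist_force: [-5.3, 4.3, 5.4]
finger_gap: 0.4
grasp_force: 3.5
```

>>> apply_moves(
  series=[
    {"translation":[1,-1,0],"turn":[0,0,0],"jaw":0},
    {"translation":[2,-2,0],"turn":[0,0,0],"jaw":0},
    {"translation":[2,-2,0],"turn":[0,0,0],"jaw":0},
    {"translation":[2,-2,0],"turn":[0,0,0],"jaw":0},
  ],
)

```text
t: 7.8
tool_pos: [579.3, -95.3, 232.6]
eef_rot: [-3.14, -0.008, 2.346]
wrist_force: [-7.3, 7.1, 7.5]
finger_gap: 0.3
grasp_force: 5.3
```

Run:
```python
from h import *
s=sense();print(s['tool_pos'],s['wrist_force'])
im=snapshot("wrist");sc=snapshot("scene")
u,v=w2px(cam("scene"),np.array([593,-111,150.]));u,v=int(u),int(v)
a=cv2.resize(sc[v-35:v+45,u-40:u+40],(400,400),interpolation=cv2.INTER_CUBIC)
b=im[0:400,120:520]
cv2.imwrite("pics/up2.png",np.hstack([a,b])[:,:,::-1])
```

```text
[579.34501269 -95.3472504  232.56834773] [-7.2596759   7.12808229  7.48273957]
```

View pics/up2.png

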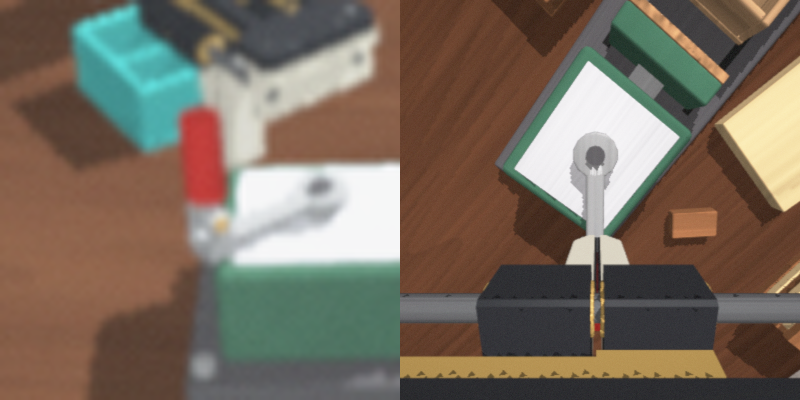

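>>> apply_moves(
  series=[
    {"translation":[-4,4,0],"turn":[0,0,0],"jaw":0},
    {"translation":[-4,4,30],"turn":[0,0,0],"jaw":10},
    {"translation":[-4,4,58],"turn":[0,0,0],"jaw":35},
    {"translation":[3,-2,58],"turn":[0,0,0],"jaw":60},
    {"translation":[13,-10.5,58],"turn":[0,0,0],"jaw":60},
    {"translation":[13,-10.5,58],"turn":[0,0,0],"jaw":60},
    {"translation":[13,-10.5,35],"turn":[0,0,0],"jaw":60},
    {"translation":[13,-10.5,10],"turn":[0,0,0],"jaw":60},
    {"translation":[13,-10.5,-8],"turn":[0,0,0],"jaw":55},
    {"translation":[13,-10.5,-8],"turn":[0,0,0],"jaw":45},
  ],
)

```text
t: 8.73
tool_pos: [592.3, -110.4, 219.8]
eef_rot: [-3.135, -0.006, 2.343]
wrist_force: [-0.9, 0.1, 0.0]
finger_gap: 49.4
grasp_force: 0.0
```

Run:
```python
from h import *
s=sense();print(s['tool_pos'],s['wrist_force'],s['finger_gap'])
im=snapshot("wrist")
b=im[0:400,120:520]
cv2.imwrite("pics/g.png",b[:,:,::-1])
```

```text
[ 592.32696846 -110.38797408  219.77329582] [-0.93985195  0.13523322  0.00694806] 49.43379272764582
```

View pics/g.png

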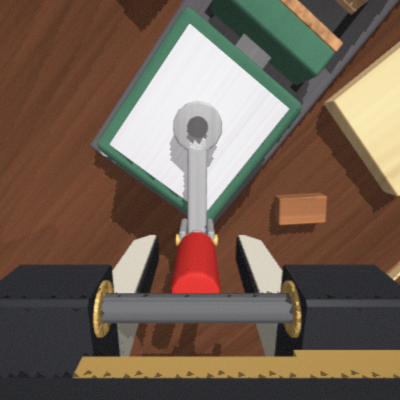

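>>> apply_moves(
  series=[
    {"translation":[0,0,0],"turn":[0,0,0],"jaw":36},
    {"translation":[0,0,0],"turn":[0,0,0],"jaw":28},
    {"translation":[0,0,0],"turn":[0,0,0],"jaw":20},
    {"translation":[0,0,0],"turn":[0,0,0],"jaw":18},
    {"translation":[0,0,0],"turn":[0,0,0],"jaw":18},
  ],
)

```text
t: 9.2
tool_pos: [594.0, -111.3, 225.8]
eef_rot: [-3.138, 0.002, 2.342]
wrist_force: [-5.2, -3.6, 5.3]
finger_gap: 23.5
grasp_force: 30.0
```

Run:
```python
import numpy as np
R=75.3
P=lambda a:R*np.array([np.cos(np.radians(a)),np.sin(np.radians(a))])
for a0,n,st in [(-45,10,5),(-95,10,6),(-155,10,6),(-215,10,4)]:
    print(a0,[tuple((P(a0-st*(k+1))-P(a0)).round(1).tolist()) for k in range(n)])
```

```text
-45 [(-4.8, -4.4), (-10.1, -8.4), (-15.6, -12.0), (-21.4, -15.0), (-27.5, -17.5), (-33.8, -19.5), (-40.2, -20.9), (-46.7, -21.8), (-53.2, -22.1), (-59.8, -21.8)]
-95 [(-7.8, 1.1), (-15.5, 3.0), (-22.9, 5.7), (-29.9, 9.2), (-36.6, 13.3), (-42.8, 18.2), (-48.5, 23.7), (-53.6, 29.7), (-58.0, 36.2), (-61.7, 43.2)]
-155 [(-3.0, 7.3), (-5.1, 14.9), (-6.5, 22.6), (-7.0, 30.5), (-6.8, 38.4), (-5.7, 46.2), (-3.8, 53.8), (-1.1, 61.2), (2.4, 68.3), (6.6, 75.0)]
-215 [(3.2, 4.2), (6.6, 8.2), (10.3, 11.9), (14.3, 15.3), (18.5, 18.5), (22.9, 21.4), (27.5, 23.9), (32.3, 26.1), (37.2, 28.0), (42.2, 29.5)]
```

>>> apply_moves(
  series=[
    {"translation":[-4.8,-4.4,0],"turn":[0,0,0],"jaw":18},
    {"translation":[-10.1,-8.4,0],"turn":[0,0,0],"jaw":18},
    {"translation":[-15.6,-12,0],"turn":[0,0,0],"jaw":18},
    {"translation":[-21.4,-15,0],"turn":[0,0,0],"jaw":18},
    {"translation":[-27.5,-17.5,0],"turn":[0,0,0],"jaw":18},
    {"translation":[-33.8,-19.5,0],"turn":[0,0,0],"jaw":18},
    {"translation":[-40.2,-20.9,0],"turn":[0,0,0],"jaw":18},
    {"translation":[-46.7,-21.8,0],"turn":[0,0,0],"jaw":18},
    {"translation":[-53.2,-22.1,0],"turn":[0,0,0],"jaw":18},
    {"translation":[-59.8,-21.8,0],"turn":[0,0,0],"jaw":18},
  ],
)

```text
t: 10.03
tool_pos: [538.3, -133.0, 225.9]
eef_rot: [3.135, 0.009, 2.343]
wrist_force: [6.2, -3.5, -2.3]
finger_gap: 23.8
grasp_force: 30.0
```

>>> apply_moves(
  series=[
    {"translation":[-7.8,-0.4,0],"turn":[0,0,0],"jaw":18},
    {"translation":[-15.5,1.5,0],"turn":[0,0,0],"jaw":18},
    {"translation":[-22.9,4.2,0],"turn":[0,0,0],"jaw":18},
    {"translation":[-29.9,7.7,0],"turn":[0,0,0],"jaw":18},
    {"translation":[-36.6,11.8,0],"turn":[0,0,0],"jaw":18},
    {"translation":[-42.8,16.7,0],"turn":[0,0,0],"jaw":18},
    {"translation":[-48.5,22.2,0],"turn":[0,0,0],"jaw":18},
    {"translation":[-53.6,28.2,0],"turn":[0,0,0],"jaw":18},
    {"translation":[-58,34.7,0],"turn":[0,0,0],"jaw":18},
    {"translation":[-61.7,41.7,0],"turn":[0,0,0],"jaw":18},
  ],
)

```text
t: 10.87
tool_pos: [474.1, -92.6, 225.8]
eef_rot: [-3.14, 0.006, 2.341]
wrist_force: [0.1, -7.3, 3.4]
finger_gap: 23.6
grasp_force: 30.0
```

>>> apply_moves(
  series=[
    {"translation":[-4.5,7,0],"turn":[0,0,0],"jaw":18},
    {"translation":[-7,14.9,0],"turn":[0,0,0],"jaw":18},
    {"translation":[-8.5,22.6,0],"turn":[0,0,0],"jaw":18},
    {"translation":[-9,30.5,0],"turn":[0,0,0],"jaw":18},
    {"translation":[-8.8,38.4,0],"turn":[0,0,0],"jaw":18},
    {"translation":[-7.7,46.2,0],"turn":[0,0,0],"jaw":18},
    {"translation":[-5.8,53.9,0],"turn":[0,0,0],"jaw":18},
    {"translation":[-3,61.6,0],"turn":[0,0,0],"jaw":18},
    {"translation":[0.5,69,0],"turn":[0,0,0],"jaw":18},
    {"translation":[4.9,76,0],"turn":[0,0,0],"jaw":18},
  ],
)

```text
t: 11.7
tool_pos: [478.5, -15.9, 225.7]
eef_rot: [-3.139, 0.004, 2.342]
wrist_force: [-1.0, -6.2, 6.5]
finger_gap: 23.5
grasp_force: 30.0
```

Run:
```python
from h import *
s=sense();print(s['t'],s['tool_pos'],s['wrist_force'])
im=snapshot("wrist");t=snapshot("top")
cv2.imwrite("pics/w5.png",im[:,:,::-1])
cv2.imwrite("pics/t5.png",t[:,:,::-1])
crop(t,245,155,140,75,4.5,"pics/t5c.png")
a=cv2.imread("pics/t5c.png"); b=cv2.resize(im[:,:,::-1],(480,300)); 
c=np.zeros((a.shape[0]+260,640,3),np.uint8)
c[:a.shape[0],:a.shape[1]]=a; c[a.shape[0]:,:416]=cv2.resize(im[:,:,::-1],(416,260))
cv2.imwrite("pics/m5.png",c)
```

```text
11.7 [478.45115192 -15.90240139 225.67677742] [-0.98038778 -6.17221277  6.54856853]
```

View pics/m5.png

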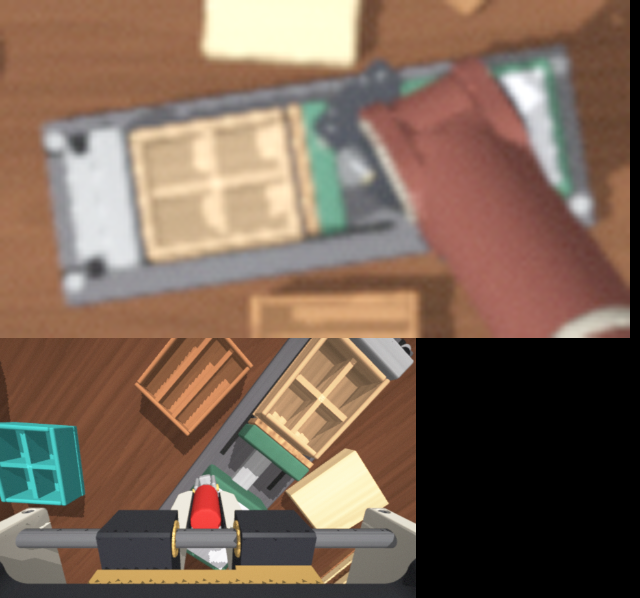

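>>> apply_moves(
  series=[
    {"translation":[3.4,4.3,0],"turn":[0,0,0],"jaw":18},
    {"translation":[6.9,8.4,0],"turn":[0,0,0],"jaw":18},
    {"translation":[10.8,12.2,0],"turn":[0,0,0],"jaw":18},
    {"translation":[15,15.7,0],"turn":[0,0,0],"jaw":18},
    {"translation":[19.4,19,0],"turn":[0,0,0],"jaw":18},
    {"translation":[23.9,22,0],"turn":[0,0,0],"jaw":18},
    {"translation":[28.7,24.7,0],"turn":[0,0,0],"jaw":18},
    {"translation":[33.6,27,0],"turn":[0,0,0],"jaw":18},
    {"translation":[38.7,29,0],"turn":[0,0,0],"jaw":18},
    {"translation":[43.9,30.6,0],"turn":[0,0,0],"jaw":18},
  ],
)

```text
t: 12.63
tool_pos: [520.9, 14.6, 225.6]
eef_rot: [-3.136, 0.002, 2.342]
wrist_force: [-3.5, -5.8, 11.1]
finger_gap: 23.4
grasp_force: 30.0
```

```bash
cat > st.py <<'E'
from h import *
H=np.array([540.2,-58.]);D=[]
for i in range(5):
    s=sense();p=s['tool_pos'][:2]-H
    f=np.arctan2(p[1],p[0]); f=f-2*np.pi if f>0 else f
    t=np.array([np.sin(f),-np.cos(f)]);u=np.array([np.cos(f),np.sin(f)])
    D.append([np.degrees(f),np.radians(6.84)-f-.2,np.hypot(*p),-s['wrist_force'][:2]@t,s['wrist_force'][:2]@u,*s['tool_pos'][:2]])
    im=snapshot("scene" if i else "top")
print(s['t'],'phi,c,r,Ftan,Frad,x,y',np.mean(D,0).round(2),'sd',np.std(D,0).round(2)[[1,3]])
E
python3 st.py
python3 - <<'E'
import numpy as np
P=lambda a:76.5*np.array([np.cos(np.radians(a)),np.sin(np.radians(a))])
print([(a,tuple((P(a)-P(-255)).round(1).tolist())) for a in range(-258,-310,-3)])
E
```

```text
12.8333 phi,c,r,Ftan,Frad,x,y [-255.77    4.38   75.11    4.18   -4.75  521.73   14.8 ] sd [0.01 0.79]
[(-258, (3.9, 0.9)), (-261, (7.8, 1.7)), (-264, (11.8, 2.2)), (-267, (15.8, 2.5)), (-270, (19.8, 2.6)), (-273, (23.8, 2.5)), (-276, (27.8, 2.2)), (-279, (31.8, 1.7)), (-282, (35.7, 0.9)), (-285, (39.6, 0.0)), (-288, (43.4, -1.1)), (-291, (47.2, -2.5)), (-294, (50.9, -4.0)), (-297, (54.5, -5.7)), (-300, (58.0, -7.6)), (-303, (61.5, -9.7)), (-306, (64.8, -12.0)), (-309, (67.9, -14.4))]
```

>>> apply_moves(
  series=[
    {"translation":[2,0.5,0],"turn":[0,0,0],"jaw":18},
    {"translation":[3.9,0.9,0],"turn":[0,0,0],"jaw":18},
    {"translation":[5.8,1.3,0],"turn":[0,0,0],"jaw":18},
    {"translation":[7.8,1.7,0],"turn":[0,0,0],"jaw":18},
    {"translation":[7.8,1.7,0],"turn":[0,0,0],"jaw":18},
  ],
)

```text
t: 13.3
tool_pos: [528.8, 16.3, 225.6]
eef_rot: [-3.136, 0.002, 2.342]
wrist_force: [-4.8, -5.0, 10.5]
finger_gap: 23.7
grasp_force: 30.0
```

```bash
python3 st.py
```

```text
13.5 phi,c,r,Ftan,Frad,x,y [-261.23    4.48   75.21    4.86   -4.74  528.74   16.33] sd [0.   0.64]
```

>>> apply_moves(
  series=[
    {"translation":[2,0.3,0],"turn":[0,0,0],"jaw":18},
    {"translation":[4,0.5,0],"turn":[0,0,0],"jaw":18},
    {"translation":[6,0.7,0],"turn":[0,0,0],"jaw":18},
    {"translation":[8,0.8,0],"turn":[0,0,0],"jaw":18},
    {"translation":[8,0.8,0],"turn":[0,0,0],"jaw":18},
  ],
)

```text
t: 13.97
tool_pos: [536.5, 17.2, 225.6]
eef_rot: [-3.136, 0.001, 2.342]
wrist_force: [-4.2, -5.7, 10.7]
finger_gap: 23.3
grasp_force: 30.0
```

```bash
python3 st.py
```

```text
14.1667 phi,c,r,Ftan,Frad,x,y [-267.17    4.58   75.29    4.74   -5.21  536.49   17.2 ] sd [0.   0.64]
```

>>> apply_moves(
  series=[
    {"translation":[2,0.1,0],"turn":[0,0,0],"jaw":18},
    {"translation":[4,0.1,0],"turn":[0,0,0],"jaw":18},
    {"translation":[6,0,0],"turn":[0,0,0],"jaw":18},
    {"translation":[8,0,0],"turn":[0,0,0],"jaw":18},
    {"translation":[8,0,0],"turn":[0,0,0],"jaw":18},
  ],
)

```text
t: 14.63
tool_pos: [544.3, 17.3, 225.6]
eef_rot: [-3.135, 0.001, 2.342]
wrist_force: [-6.4, -5.0, 10.9]
finger_gap: 23.4
grasp_force: 30.0
```

```bash
python3 st.py
```

```text
14.8333 phi,c,r,Ftan,Frad,x,y [-273.07    4.69   75.39    4.72   -5.4   544.24   17.28] sd [0.   0.85]
```

>>> apply_moves(
  series=[
    {"translation":[1.5,0,0],"turn":[0,0,0],"jaw":18},
    {"translation":[3,-0.1,0],"turn":[0,0,0],"jaw":18},
    {"translation":[4,-0.2,0],"turn":[0,0,0],"jaw":18},
    {"translation":[5.3,-0.4,0],"turn":[0,0,0],"jaw":18},
    {"translation":[5.3,-0.4,0],"turn":[0,0,0],"jaw":18},
  ],
)

```text
t: 15.3
tool_pos: [549.2, 16.9, 225.6]
eef_rot: [-3.135, 0.0, 2.342]
wrist_force: [-5.7, -5.7, 11.9]
finger_gap: 23.7
grasp_force: 30.0
```

```bash
python3 st.py
```

```text
15.5 phi,c,r,Ftan,Frad,x,y [-276.85    4.75   75.49    5.21   -5.42  549.2    16.95] sd [0.   0.22]
```

```bash
sed -i 's/range(5)/range(10)/' st.py
```

>>> apply_moves(
  series=[
    {"translation":[1.5,-0.2,0],"turn":[0,0,0],"jaw":18},
    {"translation":[3,-0.5,0],"turn":[0,0,0],"jaw":18},
    {"translation":[4,-0.6,0],"turn":[0,0,0],"jaw":18},
    {"translation":[5.3,-0.8,0],"turn":[0,0,0],"jaw":18},
    {"translation":[5.3,-0.8,0],"turn":[0,0,0],"jaw":18},
  ],
)

```text
t: 15.97
tool_pos: [554.3, 16.2, 225.6]
eef_rot: [-3.135, -0.0, 2.342]
wrist_force: [-7.2, -4.6, 11.3]
finger_gap: 24.0
grasp_force: 30.0
```

```bash
python3 st.py
```

```text
16.4167 phi,c,r,Ftan,Frad,x,y [-280.77    4.82   75.56    5.06   -6.03  554.32   16.23] sd [0.   0.67]
```

>>> apply_moves(
  series=[
    {"translation":[1.5,-0.3,0],"turn":[0,0,0],"jaw":18},
    {"translation":[3,-0.7,0],"turn":[0,0,0],"jaw":18},
    {"translation":[4,-1,0],"turn":[0,0,0],"jaw":18},
    {"translation":[5.2,-1.3,0],"turn":[0,0,0],"jaw":18},
    {"translation":[5.2,-1.3,0],"turn":[0,0,0],"jaw":18},
  ],
)

```text
t: 16.88
tool_pos: [559.3, 15.2, 225.6]
eef_rot: [-3.134, -0.001, 2.342]
wrist_force: [-5.7, -4.7, 11.4]
finger_gap: 23.9
grasp_force: 30.0
```

```bash
python3 st.py
python3 - <<'E'
from h import *
im=snapshot("top")
cv2.imwrite("pics/t6.png",im[:,:,::-1])
E
```

```text
17.3333 phi,c,r,Ftan,Frad,x,y [-284.65    4.89   75.62    4.84   -6.11  559.32   15.16] sd [0.   0.46]
```

```bash
cat > sh.py <<'E'
from h import *
import sys
g=lambda n:cv2.cvtColor(cv2.imread(n),cv2.COLOR_BGR2GRAY).astype(np.float32)
a=g("pics/top0.png")
def shift(b,x,y,w,h):
    A=a[y:y+h,x:x+w].copy();M=np.eye(2,3,dtype=np.float32)
    _,M=cv2.findTransformECC(A,b[y-0:y+h,x:x+w],M,cv2.MOTION_EUCLIDEAN,(3,200,1e-7),None,1)
    c=np.array([w/2,h/2,1]);d=M@c-c[:2]
    return d.round(2),round(float(np.degrees(np.arctan2(M[1,0],M[0,0]))),2)
if __name__=="__main__":
    for n in sys.argv[1:]:
        b=g(n);print(n,"box",shift(b,278,184,32,24),"stop",shift(b,258,184,14,32))
E
python3 sh.py pics/t5.png pics/t6.png
python3 - <<'E'
from h import *
cm=cam("top")
print(px2w(cm,294,197,68)-px2w(cm,293,197,68))
ims=[cv2.resize(cv2.imread(f"pics/{n}.png")[175:225,250:335],None,fx=4.5,fy=4.5,interpolation=cv2.INTER_CUBIC) for n in("top0","t5","t6")]
cv2.imwrite("pics/m6.png",np.vstack([np.hstack(ims[:2]),np.hstack([ims[2],ims[2]*0])]))
E
```

```text
pics/t5.png box (array([ 0.  , -0.01]), -0.06) stop (array([-0.02, -0.01]), 0.01)
pics/t6.png box (array([-1.98,  0.27]), 1.3) stop (array([-0.01, -0.01]), 0.03)
[-0.09787747 -3.53147468  0.        ]
```

View pics/m6.png

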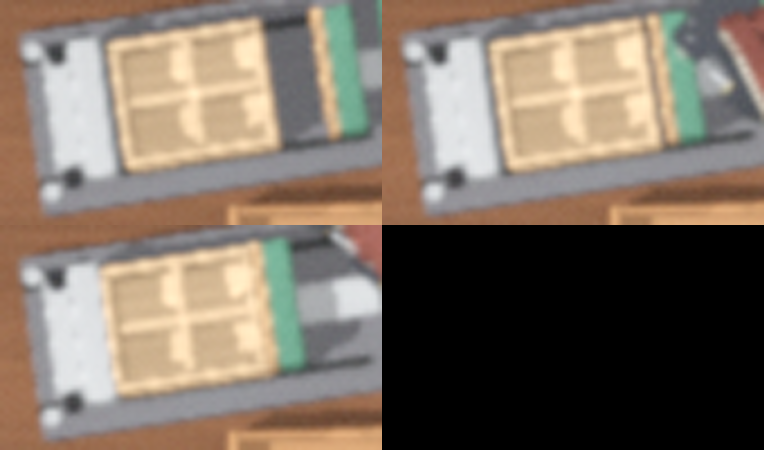

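>>> apply_moves(
  series=[
    {"translation":[1.5,-0.5,0],"turn":[0,0,0],"jaw":18},
    {"translation":[3,-1,0],"turn":[0,0,0],"jaw":18},
    {"translation":[4,-1.3,0],"turn":[0,0,0],"jaw":18},
    {"translation":[5.1,-1.6,0],"turn":[0,0,0],"jaw":18},
    {"translation":[5.1,-1.6,0],"turn":[0,0,0],"jaw":18},
  ],
)

```text
t: 17.85
tool_pos: [564.0, 13.8, 225.6]
eef_rot: [-3.134, -0.002, 2.343]
wrist_force: [-6.6, -3.8, 12.8]
finger_gap: 23.7
grasp_force: 30.0
```

```bash
sed -i 's/    im=snapshot("scene" if i else "top")/    im=snapshot("top").astype(float);I=im if i==0 else I+im/' st.py
cat >> st.py <<'E'
import sh
b=cv2.cvtColor((I/10).round().astype(np.uint8),cv2.COLOR_RGB2GRAY).astype(np.float32)
print("box px",sh.shift(b,278,184,32,24))
E
python3 st.py
```

```text
18.3 phi,c,r,Ftan,Frad,x,y [-288.31    4.95   75.7     5.47   -6.35  563.98   13.87] sd [0.   0.61]
box px (array([-2.  ,  0.28]), 1.28)
```

>>> apply_moves(
  series=[
    {"translation":[1.2,-0.4,0],"turn":[0,0,0],"jaw":18},
    {"translation":[2.5,-0.9,0],"turn":[0,0,0],"jaw":18},
    {"translation":[3.7,-1.4,0],"turn":[0,0,0],"jaw":18},
    {"translation":[5,-1.9,0],"turn":[0,0,0],"jaw":18},
    {"translation":[5,-1.9,0],"turn":[0,0,0],"jaw":18},
  ],
)

```text
t: 18.77
tool_pos: [568.6, 12.3, 225.6]
eef_rot: [-3.133, -0.003, 2.343]
wrist_force: [-8.3, -3.8, 13.4]
finger_gap: 23.7
grasp_force: 30.0
```

```bash
python3 st.py
```

```text
19.2167 phi,c,r,Ftan,Frad,x,y [-291.99    5.02   75.8     6.     -6.64  568.59   12.28] sd [0.  0.5]
box px (array([-1.99,  0.28]), 1.29)
```

>>> apply_moves(
  series=[
    {"translation":[1.2,-0.5,0],"turn":[0,0,0],"jaw":18},
    {"translation":[2.4,-1.1,0],"turn":[0,0,0],"jaw":18},
    {"translation":[3.6,-1.6,0],"turn":[0,0,0],"jaw":18},
    {"translation":[4.8,-2.2,0],"turn":[0,0,0],"jaw":18},
    {"translation":[4.8,-2.2,0],"turn":[0,0,0],"jaw":18},
  ],
)

```text
t: 19.68
tool_pos: [573.0, 10.5, 225.5]
eef_rot: [-3.133, -0.004, 2.343]
wrist_force: [-9.3, -4.1, 13.7]
finger_gap: 23.8
grasp_force: 30.0
```

```bash
python3 st.py
```

```text
20.1333 phi,c,r,Ftan,Frad,x,y [-295.58    5.08   75.89    6.89   -7.2   572.97   10.45] sd [0.   0.48]
box px (array([-1.97,  0.26]), 1.2)
```

>>> apply_moves(
  series=[
    {"translation":[1.1,-0.6,0],"turn":[0,0,0],"jaw":18},
    {"translation":[2.2,-1.2,0],"turn":[0,0,0],"jaw":18},
    {"translation":[3.3,-1.8,0],"turn":[0,0,0],"jaw":18},
    {"translation":[4.4,-2.4,0],"turn":[0,0,0],"jaw":18},
    {"translation":[4.4,-2.4,0],"turn":[0,0,0],"jaw":18},
  ],
)

```text
t: 20.6
tool_pos: [577.0, 8.5, 225.5]
eef_rot: [-3.133, -0.005, 2.344]
wrist_force: [-10.1, -2.7, 13.4]
finger_gap: 23.7
grasp_force: 30.0
```

```bash
python3 st.py
```

```text
21.05 phi,c,r,Ftan,Frad,x,y [-298.94    5.14   75.98    7.51   -7.49  576.96    8.49] sd [0.   0.52]
box px (array([-1.97,  0.26]), 1.24)
```

>>> apply_moves(
  series=[
    {"translation":[-1.8,0,0],"turn":[0,0,0],"jaw":18},
    {"translation":[-3.4,0,0],"turn":[0,0,0],"jaw":18},
    {"translation":[-3.4,0,0],"turn":[0,0,0],"jaw":30},
    {"translation":[-3.4,0,0],"turn":[0,0,0],"jaw":45},
    {"translation":[-3.4,0,0],"turn":[0,0,0],"jaw":60},
    {"translation":[-3.4,0,0],"turn":[0,0,0],"jaw":60},
    {"translation":[-3.4,0,10],"turn":[0,0,0],"jaw":60},
    {"translation":[-3.4,0,35],"turn":[0,0,0],"jaw":60},
    {"translation":[-3.4,0,65],"turn":[0,0,0],"jaw":60},
    {"translation":[-3.4,0,100],"turn":[0,0,0],"jaw":60},
  ],
)

```text
t: 21.93
tool_pos: [577.0, 9.2, 325.0]
eef_rot: [-3.14, -0.003, 2.345]
wrist_force: [-0.2, -0.8, -0.8]
finger_gap: 60.1
grasp_force: 0.0
```

>>> apply_moves(
  series=[
    {"translation":[0,0,0],"turn":[0,0,0],"jaw":60},
    {"translation":[0,0,0],"turn":[0,0,0],"jaw":60},
    {"translation":[0,0,0],"turn":[0,0,0],"jaw":60},
  ],
)

```text
t: 22.18
tool_pos: [577.4, 9.1, 324.7]
eef_rot: [-3.141, 0.0, 2.344]
wrist_force: [0.1, -0.8, -0.3]
finger_gap: 60.2
grasp_force: 0.0
```

Run:
```python
from h import *
import sh
s=sense();cm=cam("wrist",s);im=snapshot("wrist");t=snapshot("top")
print(s['t'],s['tool_pos'],s['wrist_force'])
cv2.imwrite("pics/t9.png",t[:,:,::-1])
print(sh.shift(cv2.cvtColor(t,cv2.COLOR_RGB2GRAY).astype(np.float32),278,184,32,24))
# red grip in wrist image vs an upright handle's projection
hsv=cv2.cvtColor(im,cv2.COLOR_RGB2HSV)
m=((hsv[...,0]<6)|(hsv[...,0]>174))&(hsv[...,1]>190)&(hsv[...,2]>110)
n,l,st,c=cv2.connectedComponentsWithStats(m.astype(np.uint8))
for i in range(1,n):
    if st[i,4]>150: print(st[i],c[i].round(1))
H=np.array([540.2,-57.7]);a=np.radians(-298.9)
for d in(0,.27):
  for h in(12,66):
    r=75-h*np.sin(d);print(d,h,np.round(w2px(cm,np.array([*(H+r*np.array([np.cos(a),np.sin(a)])),121+h*np.cos(d)])),1))
```

```text
22.1833 [577.37527096   9.08442928 324.69659337] [ 0.05918112 -0.78614981 -0.29340319]
(array([-1.97,  0.25]), 1.26)
[302 192  26  26 282] [315.1 200.5]
0 12 [315.3 204. ]
0 66 [314.8 221.9]
0.27 12 [312.2 204.7]
0.27 66 [294.6 226.8]
```

```bash
python3 -c "
from station import *
print(finish_job())"
```

```text
the job is handed in; nothing more can be done
None
```

I swung the handle upright, then cranked it until the jaw held the box square against the stop. The clamping force is about 15 N, estimated from the crank force and travel since it can't be read directly. The handle is upright and released, no bystander was touched, and I handed the job in at about 22 s; the hand-in call returned no verdict.

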